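# Hang the spark-trap sieve in the extraction inlet and lock it

### The arm

A 7-joint arm with a two-finger parallel gripper is mounted at the origin on a cart in front of the work surface, level with it; the furniture and walls round the work are solid. World frame = base frame: x ahead of the robot, y to its left, z up, the work surface at z = 0. Lengths are in mm, angles in rad, forces in N, time in s.
With the tool pointing down it reaches from about 400 to 875 mm from the base axis. Payload 4.4 kg.
Tool frame: the origin (TCP) lies at the very end of the fingers, on their centre line; the grasp point (between the pads) lies 19 mm behind it; z points along the fingers, y is the direction in which the jaws open and shut (so a half turn about z gives the same grasp; the last joint's range is limited). The gripper opens to 85 mm and grips with 20 to 120 N. Pads are 22 mm wide; open, the fingers measure 114 mm over their backs; the gripper's body (76 mm by 85 mm) begins 54 mm behind the grasp point. The pads swing forward as they close: fully open they stand 13 mm farther back than shut.
Start: joints at [-1.329, 0.628, 0.038, 1.517, -0.027, 0.996, -0.02], TCP at [196.902, 619.474, 231.313] pointing down, gripper open.
Joint ranges: [-3.06, 3.06], [-0.37, 2.12], [-1.25, 1.32], [0.18, 2.47], [-1.1, 4.24], [0.23, 1.98], [-2.94, 2.94]. Speed limits (rad/s): [2.57, 2.57, 3.14, 3.14, 3.14, 3.14, 3.14].

### API

Orientations are given as [roll, pitch, yaw] about the fixed x, y, z axes, in that order (R = Rz(yaw) Ry(pitch) Rx(roll)).
In Python, from cell import ctrl gives the robot as it stands.
- The arm moves only by the shell command python3 -m crank 'ROWS' [OPENING]. ROWS is JSON, a list that holds one entry, the list of rows, each a list of 6 numbers: the shift along the tool's x, y, z in units of 30 mm (1.0 is 30 mm), then the turn, a rotation vector about the tool's x, y, z in units of 6 degrees (1.0 is 6 degrees). In form: [[[tx, ty, tz, rx, ry, rz], ...]]. A call has 1 to 12 rows; each row shifts and turns the pose as measured when the row begins, along the tool's axes as they then stand; what a row does not reach is not made up. A row lasts 1/12 s, in which the tool goes at most 41.7 mm and 7.16 degrees, less where a joint would pass 70% of its speed; a pose out of reach is approached as far as the arm can. A call is refused whole if a number of a shift passes 1 or a number of a turn 1, either way. A call with a gripper value outside its range is refused whole. OPENING is the gripper command: -1 is fully open, 1 is shut, values between are in proportion, set as the call begins (- or left out, the last holds). The fingers move at their own pace and stop on an object; the grip force is fixed at half the most. Time passes only in rows, so rows that do not move let the fingers close. It gives the time, the measured TCP pose, the force and the opening at its end, in the units of the state.
- ctrl.read_state(): the state, without advancing time (a new reading comes with each control period).
- ctrl.get_image(name): name is "scene" or "top" or "wrist"; returns a dict with "color" (420x560x3 uint8, red, green, blue), "depth" (420x560 float32, mm along the optical axis (not along the pixel's ray), 0 where there is no reading), "camera_matrix" (3x3 intrinsics, pixels), "R" (3x3) and "t" (3): a world point X has camera coordinates R X + t. Camera axes: x right, y down, z forward; pixel columns grow to the right and rows downward; lengths in mm; the calibration is good to about 2 mm. A picture is of the moment at which its call begins.
- ctrl.finish_job(): hands the job in, once; it reports no verdict.
Trained networks look in a picture, given as the dict that the camera call returned (one of the last four; its "shot" number tells which), for a name from the list of things; names that differ only in an ending like _2 or _b are one class to them, and where a whole thing is asked for, a point or a joint stands for the part that bears it (a point fixed in the world has none). Each returns a list of dicts, best first, with "conf" (0 to 1); they miss things now and then, are a little off and sometimes report something else, mostly with a low value. They report only what shows in the picture. A call takes as long as a camera call. They do not tell look-alikes from the thing itself.
- ctrl.search_frame(query, picture): "extent" ([centre column, centre row, width, height] in pixels, round what is visible of it).
The state is a dict: "clock": time; "qpos": joint angles; "qd": joint speeds; "tau": joint torques, N m; "eef_pos": TCP position; "tool_rot": TCP orientation; "force": force on the tool from outside, world axes, zero at the start; "torque": the same for the moment, N m; "width": finger opening in mm.
Only numpy, scipy, OpenCV 4.12 (cv2) and the standard library are available. Lean on these libraries where they do the work, as an engineer would, in place of code of your own. Each camera call takes 0.05 s, during which the arm holds its last target. There are 200 camera calls.

### The job

Fit the spark-trap sieve into the fume-extraction inlet pot on the bench: hang it upright in the collar with its three lugs down through the three gaps, then turn it clockwise (seen from above) under light pressure until the lugs drop into their locking notches, and let go. Work by feel and do not force the thin sheet metal; leave the other things on the bench where they are.

Things in the scene. Friction and masses are not known exactly. Their poses are not given: they have to be found in the camera images.
- sieve: Round steel wire sieve (spark trap) with a bridge handle, loose, upright, 0.22 to 0.37 kg. Basket 92 mm in diameter and 52 mm high, bottom edge bevelled. Origin: centre of its underside, z up. Three lugs stick out from its rim band at 0, 120 and 240 degrees from its own x axis (counter-clockwise from above), round pins 10 mm thick, reaching 58 mm from the axis.
- sieve_handle (a point): Centre of the handle bar, 102 mm above the sieve's underside. The bar is 14 x 14 mm in section and 85 mm long and runs along the sieve's y axis over its centre: pinch it here from above, closing along the sieve's x axis.
- lug0 (a point): Middle of the underside of the lug on the sieve's +x side, 52 mm from the axis and 36 mm above the sieve's underside.
- lug1 (a point): The same point on the lug at 120 degrees.
- lug2 (a point): The same point on the lug at 240 degrees.
- inlet_pot: Grey sheet-metal extraction inlet pot, fixed, 164 mm wide at the foot, 140 mm at the top, 99 mm high, open at the top; a 56 mm hose stub on its +x side reaches 102 mm from the axis. Origin: centre of its underside on the bench, z up. A stop pin under the ring, 22 degrees counter-clockwise of each gap, blocks turning the wrong way.
- collar (a point): Centre of the opening (96 mm wide), level with the top of the flat steel retaining ring, 99 mm above the bench; axes as the pot's. The ring is 5 mm thick and has three gaps, each about 20 mm wide, at 60, 180 and 300 degrees from the pot's x axis (counter-clockwise from above), through which the lugs go down.
- ledge (a point): Centre of the opening at the level of the flat ledge, 80 mm above the bench, on which the lugs stand once down through the gaps; 14 mm of height under the ring for the 10 mm lugs; axes as the pot's. The ledge has three locking notches, each 15 mm wide and 8 mm deep (bottom 72 mm above the bench), hidden under the ring.
- gap0 (a point): Middle of the retaining ring's gap at 180 degrees, 59 mm from the axis, level with the ring's top. Seen from above, each notch lies clockwise of its gap by one unknown angle between 25 and 75 degrees, the same for all three, set differently on each pot. Turn under light downward pressure until the lugs drop; the ledge goes on past the notches, so a sieve carried over without pressure misses them.
- pliers: Black-handled pliers lying flat at the back left of the bench, 201 x 64 x 13 mm. Leave alone.
- tee: Grey cast tee fitting, 54 x 72 x 40 mm, at the back of the bench. Leave alone.
- bottle: Small brown bottle with a red cap, 27 mm wide, 56 mm high, standing between the pot and the sieve. Leave alone.
There are look-alikes about, which are no part of the job. Leave any yellow look-alike of the sieve alone.

How it is judged (in metres and radians):
On the way:
1. the sieve hangs in the collar, upright, all three lugs down through the gaps onto the ledge (within 3 mm of it) (z of each of lug0, lug1, lug2 in the frame of inlet_pot below 0.083 m and horizontal distance between sieve and inlet_pot below 0.006 m), for 0.1 s.
At the end, for the whole second after the job is handed in: The sieve hangs upright (within 3 degrees) and central (within 6 mm) in the inlet pot, all three lugs down in the locking notches (undersides within 2.5 mm of the notch bottoms), at rest and released (z of each of lug0, lug1, lug2 in the frame of inlet_pot below 0.0745 m and horizontal distance between sieve and inlet_pot below 0.006 m and angle between sieve's own z axis and vertical below 0.05 rad and linear speed of sieve below 0.01 m/s); the robot touches nothing.
It fails at once if the sieve was forced: more than 30 N between it and the inlet pot before the lugs were down in the notches, or more than 90 N at any time (a light knock as it drops home is allowed) (contact force between sieve and inlet_pot above 90 N or (contact force between sieve and inlet_pot above 30 N and z of sieve in the frame of inlet_pot above 0.0385 m)).
It fails at once if the gripper or arm leaned on the inlet pot with more than 30 N (contact force between any of the fingers, the arm and inlet_pot above 30 N).
It fails at once if another thing on the bench was shifted by more than 20 mm (distance of any of pliers, tee, bottle from where it was at the start of the episode above 0.02 m).
It also fails if it takes over 72 s, if anything falls off the work surface, if the arm or the gripper's body presses on something with over 40 N, if the wrist force passes 120 N, or if a joint passes its speed limit or range.

## Working session

There is one attempt and no reset: what is moved stays moved. The work goes in short steps, Python scripts to look and compute and a shell command to move; the robot and the scene stay as the last step left them, time stands still between calls to the robot, and variables do not carry over. Pictures are saved under pics/ and viewed, about 8 in all and at most 12, crops included, and the job is handed in when it is done.

```bash
mkdir -p pics
cat > h.py <<'E'
import numpy as np, cv2
from cell import ctrl
def save(im,n): cv2.imwrite('pics/'+n,im['color'][:,:,::-1])
def cloud(im):
    d=im['depth'];K=im['camera_matrix'];v,u=np.indices(d.shape)
    P=np.stack([(u-K[0,2])*d/K[0,0],(v-K[1,2])*d/K[1,1],d],-1)
    W=(P-im['t'])@im['R']; W[d<=0]=np.nan
    return W
E
python3 - <<'E'
from h import *
s=ctrl.read_state();print({k:np.round(v,3) for k,v in s.items()})
for n in['top','scene']:
    im=ctrl.get_image(n);save(im,n+'0.png');W=cloud(im)
    np.savez(n+'0.npz',W=W,c=im['color'])
    print(n,np.round(im['R'],2).tolist(),np.round(im['t']))
    for q in['sieve','inlet_pot','bottle','tee','pliers']:
        for r in ctrl.search_frame(q,im)[:3]:
            c,rr,w,h=r['extent'];x=W[int(rr-h/2):int(rr+h/2)+1,int(c-w/2):int(c+w/2)+1].reshape(-1,3)
            print(q,np.round(r['conf'],2),np.round(r['extent']),np.round(np.nanmedian(x,0)),np.nanmax(x[:,2]))
E
```

```text
{'clock': np.float64(0.0), 'qpos': array([-1.329,  0.629,  0.038,  1.518, -0.027,  0.996, -0.02 ]), 'qd': array([ 0.   ,  0.   ,  0.001, -0.002, -0.   , -0.   , -0.   ]), 'tau': array([-0.0000e+00, -5.6340e+01,  1.2260e+00, -1.9345e+01,  1.1000e-02,
        1.0000e-02,  0.0000e+00]), 'eef_pos': array([196.687, 618.863, 230.412]), 'tool_rot': array([-3.14 ,  0.   ,  2.834]), 'force': array([-0.804, -0.923, -0.134]), 'torque': array([0.018, 0.081, 0.002]), 'width': np.float64(85.356)}
top [[0.01, -1.0, -0.01], [-1.0, -0.01, -0.09], [0.09, 0.01, -1.0]] [-15. 532. 992.]
sieve 0.95 [235. 232.  45.  40.] [480.  97.   2.] 114.11308502614696
sieve 0.89 [176. 272.  42.  41.] [381. 246.   3.] 113.9749205425587
inlet_pot 0.58 [354. 229.  64.  36.] [ 482. -185.   10.] 656.5359730772008
bottle 0.46 [286. 253.   4.  12.] [428. -33.  40.] 60.42871233834606
scene [[1.0, -0.1, -0.01], [-0.07, -0.71, -0.7], [0.06, 0.7, -0.71]] [-521.   93.  915.]
sieve 0.74 [220. 152.  38.  47.] [374. 273.  13.] 111.94475044267351
sieve 0.58 [261. 189.  39.  53.] [484. 120.   7.] 112.7964958141929
inlet_pot 0.97 [299. 300. 100.  97.] [ 537. -225.   16.] 104.6238238068084
bottle 0.64 [244. 238.   9.  27.] [437. -44.  23.] 58.93800808527141
bottle 0.18 [262. 190.  42.  55.] [487. 118.   3.] 112.7964958141929
tee 0.62 [363. 251.  34.  34.] [691. -95.  16.] 42.535157638971135
tee 0.32 [300. 302. 100.  96.] [ 539. -230.   14.] 104.6238238068084
pliers 0.56 [334. 186.  25.  48.] [675. 138.   2.] 15.573085743345914
```

Run:
```python
import cv2,numpy as np
a=cv2.imread('pics/top0.png')[180:330,120:420];b=cv2.imread('pics/scene0.png')[110:370,180:420]
a=cv2.resize(a,None,fx=2.6,fy=2.0*1.3);a=cv2.resize(a,(560,280));b=cv2.resize(b,(240,260))
cv2.imwrite('pics/c1.png',cv2.resize(cv2.imread('pics/top0.png')[170:320,120:420],(800,400),interpolation=cv2.INTER_CUBIC))
cv2.imwrite('pics/c2.png',cv2.resize(cv2.imread('pics/scene0.png')[110:370,180:420],(552,598),interpolation=cv2.INTER_CUBIC))
```

```text
(no output)
```

View pics/c1.png

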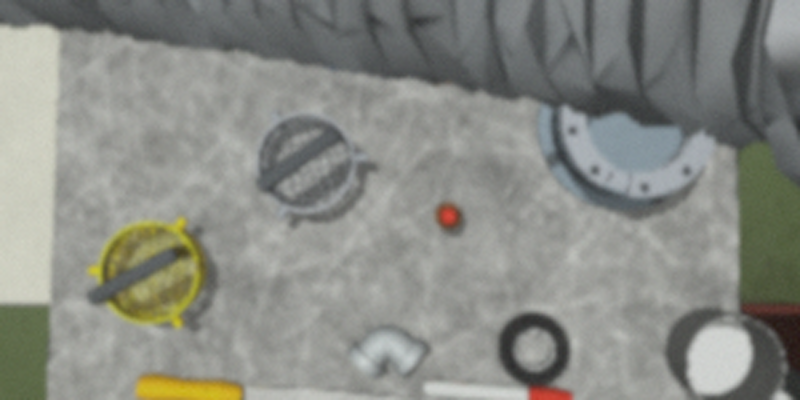

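View pics/c2.png

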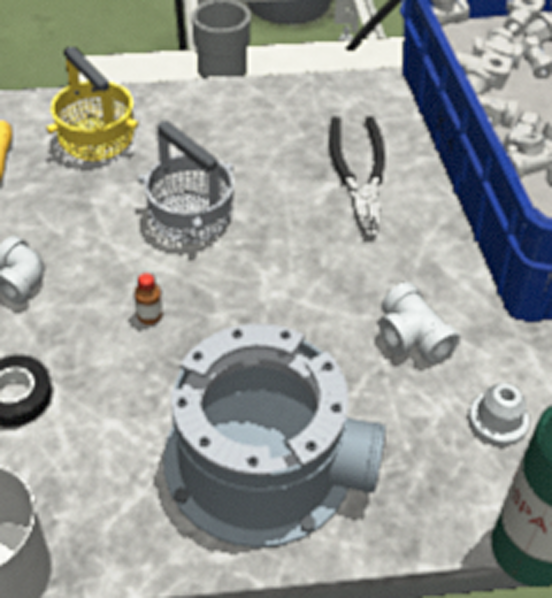

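```bash
cat >> h.py <<'E'
from scipy.optimize import least_squares
def circ(p):
    f=lambda q:np.hypot(p[:,0]-q[0],p[:,1]-q[1])-q[2]
    r=least_squares(f,[*np.median(p,0)[:2],50],loss='soft_l1',f_scale=2);return r.x,np.abs(f(r.x)).mean()
E
python3 - <<'E'
from h import *
for n in['top','scene']:
    W=np.load(n+'0.npz')['W'].reshape(-1,3);W=W[np.isfinite(W[:,0])]
    H=W[W[:,2]>300];print(n,'high',len(H),np.round(np.percentile(H,[0,2,50,98,100],axis=0)).tolist() if len(H) else '')
    near=lambda c,r:W[np.hypot(W[:,0]-c[0],W[:,1]-c[1])<r]
    S=near((484,110),85)
    B=S[(S[:,2]>100)&(S[:,2]<120)];
    m=B.mean(0);d=np.linalg.svd((B-m)[:,:2],full_matrices=False)[2][0];t=(B-m)[:,:2]@d
    print(n,'bar',len(B),m,np.degrees(np.arctan2(d[1],d[0])),t.min(),t.max(),m[:2]+d*(t.min()+t.max())/2)
    b=S[(S[:,2]>41)&(S[:,2]<58)];print('rim',len(b),circ(b))
    c=circ(b)[0]
    lg=S[(S[:,2]>28)&(S[:,2]<60)];rr=np.hypot(lg[:,0]-c[0],lg[:,1]-c[1]);lg=lg[(rr>50)&(rr<62)]
    print('lugs',[(int(np.degrees(np.arctan2(*(q[:2]-c[:2])[::-1]))),int(q[2])) for q in lg])
    P=near((537,-225),120);R=P[(P[:,2]>93)&(P[:,2]<106)]
    print('ring',len(R),R.mean(0),np.ptp(R,axis=0))
    if n=='scene':
        hull=cv2.convexHull(R[:,:2].astype(np.float32))[:,0];c=circ(hull);print('outer',c)
        c=c[0]
        a=np.degrees(np.arctan2(R[:,1]-c[1],R[:,0]-c[0]));r=np.hypot(R[:,0]-c[0],R[:,1]-c[1])
        k=(r>52)&(r<66);print(np.histogram(a[k],np.arange(-180,181,6))[0].tolist())
        st=P[(P[:,2]>35)&(P[:,2]<85)];rr=np.hypot(st[:,0]-c[0],st[:,1]-c[1]);st=st[(rr>85)];print('stub',len(st),np.median(np.degrees(np.arctan2(st[:,1]-c[1],st[:,0]-c[0]))))
E
```

```text
top high 62989 [[265.0, -521.0, 300.0], [298.0, -382.0, 384.0], [538.0, -96.0, 627.0], [664.0, 407.0, 752.0], [720.0, 482.0, 761.0]]
top bar 224 [482.6378787   94.59151915 108.89090058] 125.32800116069144 -42.05479915306054 42.42011296480204 [482.53225618  94.74054072]
rim 212 (array([482.56579105,  94.94531834,  46.06059098]), np.float64(2.304158705656375))
lugs [(31, 44), (34, 45), (32, 46), (30, 42), (38, 44), (36, 44), (33, 47), (31, 44), (40, 43), (37, 45), (35, 45), (33, 44), (39, 42), (-78, 40), (-79, 45), (-79, 41), (-81, 45), (-82, 47), (-82, 46), (-84, 48), (-84, 45), (-85, 45), (-87, 42), (-87, 47), (-87, 44), (150, 45), (152, 44), (155, 47), (151, 43), (154, 46), (156, 46), (159, 44), (153, 46), (155, 44), (157, 46), (159, 41), (158, 42)]
ring 655 [ 484.7246278  -201.53282438   99.33219302] [ 77.63407413 134.76348518  11.95606912]
scene high 32666 [[53.0, -526.0, 300.0], [70.0, -512.0, 307.0], [304.0, -425.0, 445.0], [1202.0, 431.0, 565.0], [1206.0, 678.0, 590.0]]
scene bar 197 [487.22369736  91.90665372 107.61228461] -54.31238348850215 -45.00370553658155 39.8999049255924
[... 308 characters left out ...]
158, 46), (159, 41), (157, 40), (161, 44), (-86, 46), (-83, 47), (-89, 44), (-86, 45), (-84, 45), (-81, 46), (-89, 41), (-87, 44), (-85, 46), (-82, 46), (-79, 42), (-89, 42), (-87, 44), (-85, 44), (-82, 42), (-80, 43), (-87, 39), (-85, 37), (-82, 39)]
ring 1992 [ 525.17798162 -211.32257016   98.89708945] [139.61968039 142.06603829  11.61838928]
outer (array([ 525.85879118, -205.95655553,   70.08410732]), np.float64(0.4462743364965444))
[24, 22, 26, 20, 24, 26, 26, 24, 26, 26, 23, 26, 26, 29, 23, 6, 0, 0, 21, 29, 23, 24, 24, 25, 21, 22, 28, 16, 21, 20, 23, 21, 22, 18, 19, 5, 1, 2, 18, 18, 23, 18, 20, 16, 19, 19, 19, 19, 18, 21, 18, 18, 16, 23, 20, 13, 2, 0, 9, 25]
stub 313 -28.450706521935917
```

Run:
```python
import cv2,numpy as np
from h import *
a=cv2.imread('pics/top0.png');b=cv2.imread('pics/scene0.png')
im=ctrl.get_image('wrist');c=im['color'][:,:,::-1]
o=np.vstack([np.hstack([cv2.resize(a,(400,300)),cv2.resize(b,(400,300))]),np.hstack([cv2.resize(c,(400,300)),np.zeros((300,400,3),np.uint8)])])
cv2.imwrite('pics/full.png',o)
print(np.round(im['R'],2),im['t'],-im['R'].T@im['t'],im['camera_matrix'])
W=np.load('top0.npz')['W'];
for z in range(300,800,50):
    k=(W[...,2]>z)&(W[...,2]<=z+50);
    for y in range(-500,500,200):
        q=W[k&(W[...,1]>y)&(W[...,1]<=y+200)]
        if len(q)>30: print(z,y,len(q),np.round(np.percentile(q[:,0],[1,99])))
```

```text
[[ 0.3   0.95 -0.  ]
 [ 0.9  -0.29  0.32]
 [ 0.3  -0.1  -0.95]] [-649.50295223  -41.62218088  380.8065317 ] [118.80444398 643.9989226  373.8328467 ] [[316.86248782   0.         279.19856945]
 [  0.         316.86248782 207.54465953]
 [  0.           0.           1.        ]]
300 -500 538 [267. 314.]
350 -500 547 [269. 314.]
350 300 701 [567. 717.]
400 -500 668 [268. 314.]
400 100 852 [541. 679.]
400 300 4124 [568. 696.]
450 -500 798 [266. 318.]
450 -100 95 [515. 650.]
450 100 5085 [531. 662.]
450 300 494 [587. 657.]
500 -500 330 [266. 313.]
500 -100 2747 [502. 642.]
500 100 3606 [536. 639.]
550 -300 108 [473. 611.]
550 -100 6499 [489. 622.]
600 -300 1149 [451. 601.]
600 -100 7011 [487. 602.]
650 -300 8966 [444. 592.]
650 -100 930 [504. 569.]
700 -300 15906 [437. 563.]
750 -300 1803 [450. 523.]
```

View pics/full.png

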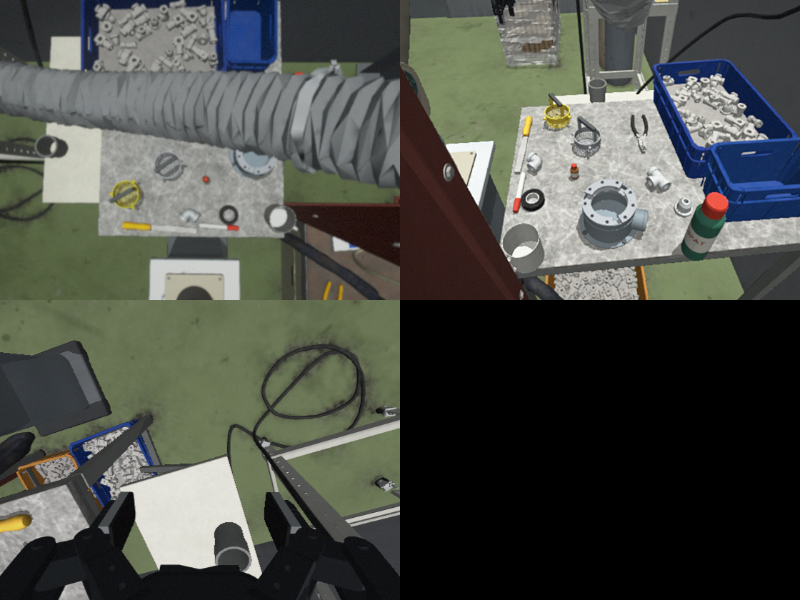

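```bash
r='[-0.9,-0.86,0,0,0,0]'; python3 -m crank '[[[-0.9,-0.86,0,0,0,0],[-0.9,-0.86,0,0,0,0],[-0.9,-0.86,0,0,0,0],[-0.9,-0.86,0,0,0,0],[-0.9,-0.86,0,0,0,0],[-0.9,-0.86,0,0,0,0],[-0.9,-0.86,0,0,0,0],[-0.9,-0.86,0,0,0,0],[-0.9,-0.86,0,0,0,0],[-0.9,-0.86,0,0,0,0]]]'
```

```text
clock: 1.48
eef_pos: [377.5, 290.2, 228.8]
tool_rot: [3.131, -0.004, 2.853]
force: [1.2, -0.1, -0.1]
width: 85.0
```

```bash
python3 -m crank '[[[-0.88,-0.88,0,0,0,0],[-0.88,-0.88,0,0,0,0],[-0.88,-0.88,0,0,0,0],[-0.88,-0.88,0,0,0,0],[-0.88,-0.88,0,0,0,0],[-0.88,-0.88,0,0,0,0]]]'; python3 -m crank '[[[0,0,0,0,0,0.94],[0,0,0,0,0,0.94],[0,0,0,0,0,0.94],[0,0,0,0,0,0.94],[0,0,0,0,0,0.94],[0,0,0,0,0,0.94],[0,0,0,0,0,0.94],[0,0,0,0,0,0],[0,0,0,0,0,0]]]'
python3 - <<'E'
from h import *
im=ctrl.get_image('wrist');save(im,'w1.png');W=cloud(im).reshape(-1,3);W=W[np.isfinite(W[:,0])]
S=W[np.hypot(W[:,0]-484,W[:,1]-95)<80]
for lo,hi in[(100,125),(41,58)]:
    b=S[(S[:,2]>lo)&(S[:,2]<hi)];print(len(b))
    if lo==100:
        m=np.median(b,0);print(m);
        d,t=None,None;q=b-m;d=np.linalg.svd(q[:,:2],full_matrices=False)[2][0];t=q[:,:2]@d
        print('bar',np.degrees(np.arctan2(d[1],d[0])),np.percentile(t,[1,99]),m[:2]+d*np.percentile(t,[1,99]).mean())
    else:
        c=circ(b)[0];print(circ(b))
        L=S[(S[:,2]>33)&(S[:,2]<52)];rr=np.hypot(L[:,0]-c[0],L[:,1]-c[1]);L=L[(rr>50)&(rr<60)]
        a=np.degrees(np.arctan2(L[:,1]-c[1],L[:,0]-c[0]));print(np.histogram(a,np.arange(-180,181,10))[0].tolist())
        z=np.exp(3j*np.radians(a)).mean();print('lug phase',np.degrees(np.angle(z))/3,abs(z))
s=ctrl.read_state();print(s['qpos'],s['tool_rot'],s['eef_pos'])
E
```

```text
clock: 1.98
eef_pos: [489.1, 83.3, 228.5]
tool_rot: [3.127, -0.0, 2.854]
force: [0.5, 0.9, -0.0]
width: 85.1
clock: 2.73
eef_pos: [496.1, 67.2, 230.5]
tool_rot: [3.126, -0.001, 2.109]
force: [-0.4, 0.2, 0.2]
width: 85.7
1616
[482.84036642  99.59809854 108.59724758]
bar -54.46254751880431 [-38.02284589  44.19898023] [484.63525912  97.08522786]
1347
(array([484.58784543,  96.91334539,  45.80394794]), np.float64(2.185698845903896))
[0, 0, 0, 0, 0, 0, 0, 0, 0, 59, 5, 0, 0, 0, 0, 0, 0, 0, 0, 0, 2, 70, 4, 0, 0, 0, 0, 0, 0, 0, 0, 0, 0, 71, 8, 0]
lug phase 35.541118292097444 0.9875547679933708
[-0.38813273  0.4228942   0.28321743  1.94503375 -0.17401926  0.78235699
  0.53240038] [ 3.12595303e+00 -1.30987346e-03  2.10952215e+00] [496.08798969  67.25029854 230.5018633 ]
```

View pics/w1.png

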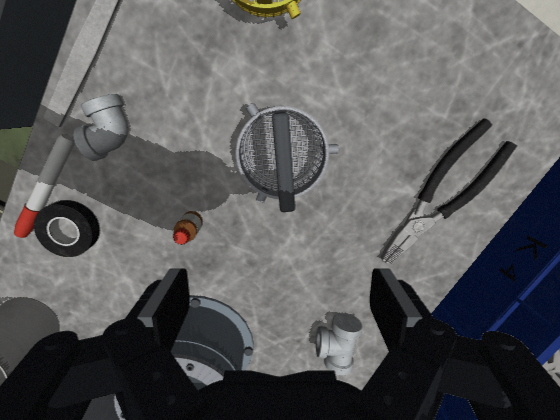

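```bash
python3 -m crank '[[[0,0,0,0.15,0,-0.4],[0,0,0,0,0,-0.37],[0.5,0.13,0.5,0,0,0],[0.5,0.13,0.5,0,0,0],[0,0,0.5,0,0,0],[0,0,0.5,0,0,0],[0,0,0,0,0,0],[0,0,0,0,0,0]]]' 0
```

```text
clock: 3.45
eef_pos: [486.4, 98.1, 170.3]
tool_rot: [3.136, -0.0, 2.213]
force: [0.4, -0.1, 0.7]
width: 42.8
```

```bash
python3 -m crank '[[[0,-0.07,0.5,0.05,0,0.2],[0,0,0.5,0,0,0],[0,0,0.5,0,0,0],[0,0,0.5,0,0,0],[0,0,0.5,0,0,0],[0,0,0.3,0,0,0],[0,0,0,0,0,0],[0,0,0,0,0,0]]]'
```

```text
clock: 4.12
eef_pos: [492.2, 96.9, 90.4]
tool_rot: [3.128, 0.004, 2.196]
force: [0.3, -0.1, -0.5]
width: 42.8
```

```bash
python3 -m crank '[[[0.15,-0.2,0.25,0.12,0,0],[0,0,0,0,0,0],[0,0,0,0,0,0]]]'
```

```text
clock: 4.37
eef_pos: [485.8, 97.1, 84.4]
tool_rot: [3.138, 0.006, 2.196]
force: [0.1, -0.2, -0.3]
width: 42.7
```

Good; close.

```bash
python3 -m crank '[[[0,0,0,0,0,0],[0,0,0,0,0,0],[0,0,0,0,0,0],[0,0,0,0,0,0],[0,0,0,0,0,0],[0,0,0,0,0,0],[0,0,0,0,0,0],[0,0,0,0,0,0]]]' 1; python3 -m crank '[[[0,0,-0.4,0,0,0],[0,0,-0.5,0,0,0],[0,0,-0.5,0,0,0],[0,0,-0.5,0,0,0],[0,0,0,0,0,0],[0,0,0,0,0,0]]]'
```

```text
clock: 5.03
eef_pos: [485.5, 97.4, 85.1]
tool_rot: [3.138, 0.006, 2.197]
force: [-0.3, -0.1, -1.1]
width: 12.5
clock: 5.53
eef_pos: [483.0, 97.2, 142.1]
tool_rot: [-3.14, 0.004, 2.197]
force: [-0.4, 0.0, -4.7]
width: 12.8
```

```bash
python3 -m crank '[[[0,0,-0.6,0,0,0],[0,0,-0.8,0,0,0],[0,0,-0.8,0,0,0],[0,0,0,0,0,0]]]'; python3 -m crank '[[[-0.5,-0.37,0,0,0,0],[-0.9,-0.66,0,0,0,0],[-0.9,-0.66,0,0,0,0],[-0.9,-0.66,0,0,0,0],[-0.9,-0.66,0,0,0,0],[-0.9,-0.66,0,0,0,0],[-0.9,-0.66,0,0,0,0],[-0.9,-0.66,0,0,0,0],[-0.9,-0.66,0,0,0,0],[-0.5,-0.37,0,0,0,0],[0,0,0,0,0,0]]]'
```

```text
clock: 5.87
eef_pos: [480.1, 96.9, 205.4]
tool_rot: [-3.131, 0.0, 2.197]
force: [1.5, 0.3, -3.7]
width: 12.6
clock: 6.78
eef_pos: [473.5, -216.2, 188.5]
tool_rot: [-3.119, -0.014, 2.209]
force: [-0.0, 0.1, -2.2]
width: 13.0
```

```bash
python3 -m crank '[[[0,0,-0.6,-0.22,-0.13,0],[0,0,-0.5,0,0,0],[-0.6,0.3,0,0,0,0],[-0.7,0.34,0,0,0,0],[-0.7,0.34,0,0,0,0],[-0.7,0.34,0,0,0,0],[-0.6,0.3,0,0,0,0],[0,0,0,0,0,0],[0,0,0,0,0,0]]]'
cat > pot.py <<'E'
from h import *
import sys
im=ctrl.get_image(sys.argv[1]);save(im,sys.argv[2]);W=cloud(im);C=-im['R'].T@im['t']
W=W.reshape(-1,3);W=W[np.isfinite(W[:,0])]
P=W[np.hypot(W[:,0]-526,W[:,1]+206)<90];R=P[(P[:,2]>93)&(P[:,2]<105)]
print('ring',len(R),np.median(R[:,2]))
f=lambda q:np.hypot(P2[:,0]-q[0],P2[:,1]-q[1])-70
c=np.array([526,-206.])
for _ in range(4):
    a=np.arctan2(R[:,1]-c[1],R[:,0]-c[0]);r=np.hypot(R[:,0]-c[0],R[:,1]-c[1])
    o=[];i=[]
    for b in np.arange(-180,180,4):
        k=(np.degrees(a)>=b)&(np.degrees(a)<b+4)&(r>44)&(r<76)
        if k.sum()>8: 
            o.append(R[k][np.argsort(r[k])[int(.97*k.sum())],:2]);
            if r[k].min()<52:i.append(R[k][np.argsort(r[k])[int(.03*k.sum())],:2])
    o,i=np.array(o),np.array(i);co=circ(o);ci=circ(i);c=co[0][:2]
print('outer',co,len(o),'inner',ci,len(i))
c=(co[0][:2]+ci[0][:2])/2
a=np.degrees(np.arctan2(R[:,1]-c[1],R[:,0]-c[0]));r=np.hypot(R[:,0]-c[0],R[:,1]-c[1]);k=(r>52)&(r<66)
h=np.histogram(a[k],np.arange(-180,181,4))[0];print(h.tolist())
# template: ring present except gaps of half-width 9.7deg
best=max(((np.sum(np.abs((a[k]-p-60+60)%120-60)>9.7)),p) for p in np.arange(-40,10,.5))
n=[(np.sum(np.abs((a[k]-p-60+60)%120-60)<9.7),p) for p in np.arange(-40,10,.5)];n0=min(n)[0]
print('yaw',np.mean([p for v,p in n if v<=n0+8]),n0)
s=ctrl.read_state();print(s['eef_pos'],s['tool_rot'])
E
python3 pot.py wrist p1.png; python3 pot.py scene s1.png
```

```text
clock: 7.53
eef_pos: [567.2, -260.8, 202.0]
tool_rot: [-3.132, -0.028, 2.208]
force: [-0.9, -0.6, -3.8]
width: 12.5
ring 11503 98.88175795896183
outer (array([ 523.69720529, -206.24346191,   69.37253243]), np.float64(0.22248257155588075)) 82 inner (array([ 523.81002647, -206.29821096,   48.0231057 ]), np.float64(0.22441969640248877)) 65
[119, 115, 117, 113, 111, 112, 107, 110, 109, 102, 98, 102, 96, 96, 97, 96, 93, 92, 84, 85, 67, 21, 1, 0, 1, 1, 0, 25, 25, 0, 0, 0, 0, 0, 2, 55, 42, 51, 49, 40, 10, 0, 78, 93, 88, 93, 91, 94, 95, 98, 102, 101, 87, 2, 1, 3, 1, 43, 109, 112, 116, 119, 118, 116, 120, 125, 124, 121, 129, 126, 131, 125, 128, 130, 130, 130, 135, 130, 132, 128, 129, 128, 104, 1, 0, 3, 3, 55, 120, 118]
yaw -19.25 45
[ 567.13158062 -260.4736349   201.7893762 ] [-3.13207791 -0.02817403  2.20871551]
ring 1384 99.0273616045985
outer (array([ 525.29304827, -206.70228238,   69.32177712]), np.float64(1.2206399479892909)) 62 inner (array([ 525.97314212, -206.59921267,   48.22359955]), np.float64(0.5835718759400174)) 61
[14, 16, 16, 16, 15, 16, 18, 15, 15, 15, 15, 20, 15, 17, 17, 18, 17, 18, 16, 19, 14, 22, 16, 1, 0, 0, 0, 0, 0, 0, 7, 8, 8, 9, 8, 9, 7, 10, 6, 7, 8, 6, 4, 9, 6, 5, 0, 0, 0, 0, 0, 0, 0, 0, 0, 0, 0, 0, 0, 0, 2, 2, 2, 7, 9, 13, 16, 12, 12, 13, 14, 12, 12, 9, 13, 12, 11, 16, 12, 14, 12, 14, 17, 0, 0, 1, 0, 8, 16, 13]
yaw -18.0 7
[ 566.56786907 -260.45176892  202.42168506] [-3.13198567 -0.02828069  2.20845722]
```

View pics/p1.png

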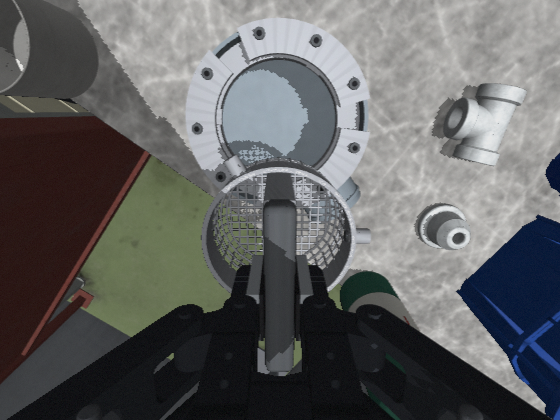

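```bash
python3 -m crank '[[[0,0,-0.3,-0.09,-0.27,-0.75],[0,0,0,0,0,0],[0,0,0,0,0,0]]]'
cat > held.py <<'E'
from h import *
s=ctrl.read_state();p=s['eef_pos'];print(p,s['tool_rot'])
im=ctrl.get_image('wrist');W=cloud(im).reshape(-1,3);W=W[np.isfinite(W[:,0])]
u=p[2]-84.5
b=W[(W[:,2]>u+40)&(W[:,2]<u+60)];b=b[np.hypot(*(b[:,:2]-p[:2]).T)<65]
r0=np.hypot(*(b[:,:2]-p[:2]).T);bb=b[(r0>40)&(r0<52)]
c,e=circ(bb);print('rim',len(bb),c,e)
f=lambda q:np.hypot(bb[:,0]-q[0],bb[:,1]-q[1])-45.5
q=least_squares(f,p[:2],loss='soft_l1').x;d=q-p[:2];th=s['tool_rot'][2]
tx=np.array([np.cos(th),np.sin(th)]);ty=np.array([np.sin(th),-np.cos(th)]);print('fixedR',q,'offset tool x,y',d@tx,d@ty)
L=W[(W[:,2]>u+30)&(W[:,2]<u+52)];rr=np.hypot(*(L[:,:2]-c[:2]).T);L=L[(rr>51)&(rr<60)]
a=np.degrees(np.arctan2(L[:,1]-c[1],L[:,0]-c[0]));print(np.histogram(a,np.arange(-180,181,10))[0].tolist());z=np.exp(3j*np.radians(a)).mean();print('lugs',np.degrees(np.angle(z))/3,abs(z))
h=W[(W[:,2]>u+104)&(W[:,2]<u+116)&(np.hypot(*(W[:,:2]-p[:2]).T)<60)];print('bar top',len(h),np.median(h,0)-np.r_[0,0,u])
E
python3 held.py;python3 pot.py wrist p2.png
```

```text
clock: 7.88
eef_pos: [563.9, -258.1, 209.3]
tool_rot: [-3.141, -0.005, 2.289]
force: [0.4, 1.0, -3.6]
width: 12.6
[ 563.85861512 -258.14602586  209.28897091] [-3.14077979 -0.00549806  2.28876788]
rim 3089 [ 562.71467553 -257.9327946    45.183359  ] 1.1408022778640472
fixedR [ 562.77125016 -257.99205776] offset tool x,y 0.8312918743306347 -0.7176507148456743
[0, 0, 0, 0, 0, 0, 0, 0, 0, 0, 0, 0, 0, 0, 0, 0, 0, 0, 0, 0, 0, 43, 119, 0, 0, 0, 0, 0, 0, 0, 0, 0, 0, 94, 110, 0]
lugs 41.228741334606106 0.9882340554371724
bar top 6160 [ 558.89846646 -252.66922093  108.16662168]
ring 10766 98.8679527700767
outer (array([ 523.64553089, -206.23474601,   69.38089619]), np.float64(0.18098757052760595)) 82 inner (array([ 523.77902479, -206.33110325,   48.10558576]), np.float64(0.31984871154947775)) 66
[114, 111, 110, 111, 107, 109, 102, 101, 99, 100, 100, 97, 94, 98, 93, 93, 88, 81, 54, 48, 41, 13, 0, 2, 0, 1, 1, 16, 17, 0, 0, 0, 0, 0, 3, 55, 36, 49, 45, 43, 22, 9, 42, 85, 84, 85, 88, 87, 91, 90, 94, 93, 83, 3, 3, 2, 0, 38, 103, 105, 107, 112, 108, 114, 114, 111, 113, 117, 117, 117, 122, 124, 122, 125, 121, 124, 127, 121, 126, 125, 127, 124, 100, 0, 1, 2, 0, 47, 115, 122]
yaw -19.0 37
[ 564.2977863  -258.47399508  209.52489394] [-3.1409369  -0.004764    2.28890231]
```

```bash
python3 -m crank '[[[0.5,0.05,0,0,-0.04,0],[0.6,0.05,0,0,0,0],[0.6,0.05,0,0,0,0],[0.4,0,0,0,0,0],[0,0,0,0,0,0],[0,0,0,0,0,0],[0,0,0,0,0,0]]]'
```

```text
clock: 8.57
eef_pos: [524.8, -207.6, 208.7]
tool_rot: [-3.14, -0.0, 2.279]
force: [0.1, -0.7, -3.7]
width: 13.0
```

```bash
python3 -m crank '[[[0.03,0.03,0.2,0,0,0],[0,0,0.2,0,0,0],[0,0,0.15,0,0,0],[0,0,0,0,0,0],[0,0,0,0,0,0]]]'; python3 held.py
```

```text
clock: 8.98
eef_pos: [526.8, -209.6, 189.9]
tool_rot: [-3.139, 0.002, 2.276]
force: [1.4, 0.6, -2.9]
width: 13.2
[ 526.77295635 -209.56299468  189.89987994] [-3.13945925e+00  2.48884779e-03  2.27595739e+00]
rim 3106 [ 525.78573102 -209.60467708   45.18596335] 1.1435226741299578
fixedR [ 525.83837038 -209.66794604] offset tool x,y 0.5258367543376286 -0.7797188142149019
[0, 0, 0, 0, 0, 0, 0, 0, 0, 0, 0, 0, 0, 0, 0, 0, 0, 0, 0, 0, 0, 52, 115, 0, 0, 0, 0, 0, 0, 0, 0, 0, 0, 114, 92, 0]
lugs 40.54908457212147 0.9882521907271332
bar top 6148 [ 521.78022597 -203.87709364  108.1927565 ]
```

```bash
python3 -m crank '[[[0.13,0.02,0,-0.02,0,0],[0,0,0,0,0,0],[0,0,0,0,0,0]]]'; python3 -m crank '[[[0.03,0,0.15,0,0,0],[0.03,0,0.15,0,0,0],[0,0,0,0,0,0],[0,0,0,0,0,0]]]'
```

```text
clock: 9.28
eef_pos: [524.4, -206.2, 189.8]
tool_rot: [-3.142, 0.002, 2.275]
force: [0.1, -0.3, -4.0]
width: 12.6
clock: 9.62
eef_pos: [523.4, -204.5, 180.4]
tool_rot: [3.141, 0.003, 2.276]
force: [-0.3, -0.4, -3.7]
width: 12.7
```

```bash
python3 -m crank '[[[-0.075,0,0,0,0,0],[0,0,0,0,0,0],[0.01,0,0.15,0,0,0],[0.01,0,0.15,0,0,0],[0,0,0,0,0,0],[0,0,0,0,0,0]]]'
```

```text
clock: 10.12
eef_pos: [524.8, -206.1, 170.4]
tool_rot: [3.141, 0.003, 2.276]
force: [0.1, 0.8, -3.4]
width: 13.0
```

```bash
python3 held.py; python3 pot.py wrist p3.png
```

```text
[ 524.83214746 -206.09915327  170.42399496] [3.14088529 0.00349329 2.27575383]
rim 3116 [ 523.92647733 -206.111631     45.18700357] 1.1455687691958893
fixedR [ 523.97720335 -206.17548261] offset tool x,y 0.4958696142324575 -0.7006203807600504
[0, 0, 0, 0, 0, 0, 0, 0, 0, 0, 0, 0, 0, 0, 0, 0, 0, 0, 0, 0, 0, 55, 109, 0, 0, 0, 0, 0, 0, 0, 0, 0, 0, 107, 93, 0]
lugs 40.47562468254748 0.9883369780930576
bar top 6164 [ 519.78595131 -200.34660984  108.18413232]
ring 9284 98.90682217256092
outer (array([ 523.88296658, -206.257379  ,   69.5702208 ]), np.float64(0.48026331497719393)) 71 inner (array([ 522.53301761, -204.63126411,   45.53471083]), np.float64(1.520215341390591)) 69
[131, 105, 121, 117, 110, 108, 118, 105, 107, 113, 88, 59, 66, 50, 44, 32, 21, 11, 2, 0, 1, 3, 8, 0, 0, 0, 0, 0, 0, 0, 0, 0, 0, 0, 0, 0, 0, 0, 0, 0, 0, 0, 4, 1, 1, 0, 2, 11, 14, 31, 29, 0, 0, 2, 4, 2, 2, 63, 112, 95, 113, 128, 117, 118, 122, 121, 125, 128, 123, 121, 137, 135, 132, 132, 132, 134, 130, 129, 135, 136, 131, 132, 118, 8, 8, 7, 7, 49, 112, 128]
yaw -19.5 84
[ 524.79541833 -206.0493672   170.5487684 ] [3.14086669 0.00340322 2.27579157]
```

```bash
python3 -m crank '[[[0.01,0,0.15,0,0,0],[0.01,0,0.15,0,0,0],[0.01,0,0.15,0,0,0],[0.01,0,0.15,0,0,0],[0,0,0,0,0,0],[0,0,0,0,0,0]]]'; python3 -m crank '[[[0,0,0.1,0,0,0],[0,0,0.1,0,0,0],[0,0,0,0,0,0]]]'
```

```text
clock: 10.72
eef_pos: [524.1, -205.0, 150.6]
tool_rot: [3.141, 0.004, 2.276]
force: [0.3, -0.8, -2.8]
width: 13.5
clock: 10.97
eef_pos: [524.2, -205.1, 144.0]
tool_rot: [3.141, 0.004, 2.276]
force: [0.1, -0.3, -3.4]
width: 12.7
```

Lugs are entering the gaps freely. On to the ledge.

```bash
python3 -m crank '[[[-0.03,0,0.1,0,0,0],[0,0,0.1,0,0,0],[0,0,0.1,0,0,0],[0,0,0,0,0,0]]]'; python3 -m crank '[[[0,0,0.08,0,0,0],[0,0,0.08,0,0,0],[0,0,0,0,0,0],[0,0,0,0,0,0]]]'
```

```text
clock: 11.3
eef_pos: [525.1, -206.0, 134.3]
tool_rot: [3.14, 0.004, 2.276]
force: [-0.3, 0.9, -3.4]
width: 12.5
clock: 11.63
eef_pos: [525.4, -206.3, 129.2]
tool_rot: [3.14, 0.005, 2.276]
force: [-0.4, 0.1, -2.3]
width: 12.7
```

```bash
python3 -m crank '[[[0,0,0.04,0,0,0],[0,0,0.04,0,0,0]]]';python3 -m crank '[[[0,0,0.06,0,0,0],[0,0,0.06,0,0,0]]]'
```

```text
clock: 11.8
eef_pos: [525.4, -206.4, 128.8]
tool_rot: [3.139, 0.005, 2.276]
force: [-4.0, 1.8, 11.4]
width: 12.7
clock: 11.97
eef_pos: [525.4, -206.4, 128.8]
tool_rot: [3.138, 0.005, 2.276]
force: [-5.7, 2.1, 12.6]
width: 12.5
```

```bash
python3 -m crank '[[[0,0,0.02,0.02,0,0.3],[0,0,0.03,0,0,0.3],[0,0,0.03,0,0,0.3],[0,0,0.03,0,0,0.3]]]'; python3 held.py | tail -3
```

```text
clock: 12.3
eef_pos: [525.9, -205.3, 128.8]
tool_rot: [3.137, 0.005, 2.145]
force: [-4.5, 2.6, 10.5]
width: 13.0
[0, 3, 12, 9, 48, 36, 26, 21, 10, 0, 0, 0, 0, 0, 0, 0, 0, 0, 0, 0, 16, 254, 36, 0, 0, 0, 0, 0, 0, 0, 0, 0, 0, 63, 219, 173]
lugs 40.57362350100655 0.6597606944271005
bar top 6137 [ 521.48537695 -198.98013669  108.24278777]
```

```bash
python3 -m crank '[[[-0.015,-0.03,0.02,0.03,0.03,0.3],[0,0,0.02,0,0,0.3],[0,0,0.02,0,0,0.3],[0,0,0.02,0,0,0.3],[0,0,0.02,0,0,0.3]]]'; python3 -c "
from h import *
s=ctrl.read_state();print(s['torque'])
im=ctrl.get_image('wrist');save(im,'t1.png')"
```

```text
clock: 12.77
eef_pos: [525.5, -204.4, 128.9]
tool_rot: [3.139, 0.0, 1.98]
force: [-2.9, 1.8, 7.3]
width: 12.9
[0.27741916 0.4374903  0.40076798]
```

View pics/t1.png

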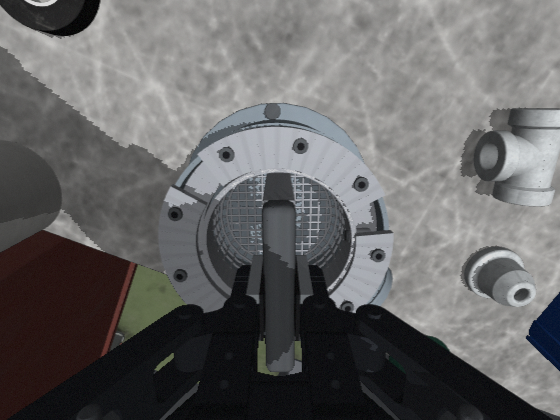

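```bash
python3 -m crank '[[[-0.05,-0.03,0.03,0.02,0,0.2],[-0.01,-0.01,0.03,0,0,0.2],[-0.01,-0.01,0.03,0,0,0.2],[-0.01,-0.01,0.03,0,0,0.2]]]';python3 -m crank '[[[-0.01,-0.01,0.03,0.01,0,0.2],[-0.01,-0.01,0.03,0,0,0.2],[-0.01,-0.01,0.03,0,0,0.2],[-0.01,-0.01,0.03,0,0,0.2]]]'
```

```text
clock: 13.15
eef_pos: [525.7, -204.6, 128.8]
tool_rot: [3.138, -0.002, 1.893]
force: [-2.9, 1.8, 8.1]
width: 13.2
clock: 13.48
eef_pos: [525.9, -204.9, 128.9]
tool_rot: [3.137, -0.002, 1.807]
force: [-3.1, 1.8, 10.1]
width: 13.0
```

```bash
python3 -m crank '[[[-0.03,-0.03,0.03,0.03,0.01,0.2],[-0.01,-0.01,0.03,0,0,0.2],[-0.01,-0.01,0.03,0,0,0.2],[-0.01,-0.01,0.03,0,0,0.2]]]';python3 -m crank '[[[-0.01,-0.01,0.03,0.01,0,0.2],[-0.01,-0.01,0.03,0,0,0.2],[-0.01,-0.01,0.03,0,0,0.2],[-0.01,-0.01,0.03,0,0,0.2]]]'
```

```text
clock: 13.82
eef_pos: [525.9, -205.0, 129.0]
tool_rot: [3.138, -0.005, 1.722]
force: [-2.9, 1.8, 8.9]
width: 12.4
clock: 14.15
eef_pos: [526.1, -205.2, 128.9]
tool_rot: [3.137, -0.005, 1.637]
force: [-2.7, 1.7, 10.3]
width: 13.1
```

```bash
python3 -m crank '[[[-0.03,-0.04,0.03,0.03,-0.05,0.2],[-0.01,-0.01,0.03,0,0,0.2],[-0.01,-0.01,0.03,0,0,0.2],[-0.01,-0.01,0.03,0,0,0.2]]]';python3 -m crank '[[[-0.01,-0.02,0.03,0.01,0,0.2],[-0.01,-0.01,0.03,0,0,0.2],[-0.01,-0.01,0.03,0,0,0.2],[-0.01,-0.01,0.03,0,0,0.2]]]'
```

```text
clock: 14.48
eef_pos: [525.9, -204.7, 128.8]
tool_rot: [3.137, -0.002, 1.552]
force: [-3.0, 2.6, 9.4]
width: 12.9
clock: 14.82
eef_pos: [526.1, -205.0, 128.8]
tool_rot: [3.134, -0.003, 1.467]
force: [-3.1, 2.5, 10.1]
width: 12.8
```

```bash
python3 -m crank '[[[-0.03,-0.04,0.03,0.06,-0.03,0.2],[-0.01,-0.01,0.03,0,0,0.2],[-0.01,-0.01,0.03,0,0,0.2],[-0.01,-0.01,0.03,0,0,0.2]]]';python3 -m crank '[[[-0.01,-0.02,0.03,0.03,0,0.2],[-0.01,-0.01,0.03,0,0,0.2],[-0.01,-0.01,0.03,0,0,0.2],[-0.01,-0.01,0.03,0,0,0.2]]]'
```

```text
clock: 15.15
eef_pos: [525.9, -204.9, 128.9]
tool_rot: [3.137, -0.002, 1.382]
force: [-2.8, 1.4, 9.0]
width: 12.8
clock: 15.48
eef_pos: [526.0, -205.2, 128.8]
tool_rot: [3.137, -0.002, 1.296]
force: [-3.2, 2.6, 8.9]
width: 13.1
```

```bash
python3 -m crank '[[[-0.03,-0.04,0.03,0.03,-0.03,0.2],[-0.01,-0.01,0.03,0,0,0.2],[-0.01,-0.01,0.03,0,0,0.2],[-0.01,-0.01,0.03,0,0,0.2]]]';python3 -m crank '[[[-0.01,-0.02,0.03,0.03,0,0.2],[-0.01,-0.01,0.03,0,0,0.2],[-0.01,-0.01,0.03,0,0,0.2],[-0.01,-0.01,0.03,0,0,0.2]]]'
```

```text
clock: 15.82
eef_pos: [526.1, -205.1, 128.8]
tool_rot: [3.135, -0.001, 1.211]
force: [-2.6, 2.6, 9.2]
width: 12.9
clock: 16.15
eef_pos: [525.2, -205.7, 126.8]
tool_rot: [3.136, -0.002, 1.12]
force: [0.1, 0.4, -2.0]
width: 12.4
```

```bash
python3 -m crank '[[[0,0,0.05,0,0,0.03],[0,0,0.05,0,0,0],[0,0,0.05,0,0,0]]]'
```

```text
clock: 16.4
eef_pos: [524.4, -206.3, 121.1]
tool_rot: [3.137, -0.0, 1.112]
force: [-2.2, 1.5, 4.6]
width: 13.0
```

```bash
python3 -m crank '[[[0,0,0.03,0,0,0],[0,0,0.03,0,0,0]]]'; python3 -m crank '[[[0,0,0,0,0,0],[0,0,0,0,0,0]]]'
```

```text
clock: 16.57
eef_pos: [524.4, -206.0, 120.7]
tool_rot: [3.137, -0.002, 1.111]
force: [-4.4, 2.6, 15.0]
width: 12.7
clock: 16.73
eef_pos: [524.3, -206.2, 121.1]
tool_rot: [3.137, -0.003, 1.11]
force: [0.3, 0.3, -0.4]
width: 12.6
```

```bash
python3 -m crank '[[[0,0,0,0,0,0],[0,0,0,0,0,0],[0,0,0,0,0,0],[0,0,0,0,0,0],[0,0,0,0,0,0]]]' 0.3;  python3 -m crank '[[[0,0,-0.2,0,0,0],[0,0,-0.4,0,0,0],[0,0,-0.5,0,0,0],[0,0,-0.5,0,0,0],[0,0,-0.5,0,0,0],[-0.4,0,-0.5,0,0,0],[-0.6,0,0,0,0,0],[-0.6,0,0,0,0,0],[0,0,0,0,0,0],[0,0,0,0,0,0]]]'
python3 - <<'E'
from h import *
im=ctrl.get_image('wrist');save(im,'end.png');W=cloud(im).reshape(-1,3);W=W[np.isfinite(W[:,0])]
S=W[np.hypot(W[:,0]-523.7,W[:,1]+206.3)<47]
b=S[S[:,2]>125];m=np.median(b,0);d=np.linalg.svd((b-m)[:,:2],full_matrices=False)[2][0];t=(b-m)[:,:2]@d
A=np.c_[b[:,:2]-m[:2],np.ones(len(b))];k=np.abs(b[:,2]-m[2])<4
print('bar top',len(b),m,np.degrees(np.arctan2(d[1],d[0])),np.percentile(t,[1,99]),'mid',m[:2]+d*np.percentile(t,[1,99]).mean(),'tilt',np.linalg.lstsq(A[k],b[k,2],rcond=None)[0])
r=S[(S[:,2]>82)&(S[:,2]<94)];rr=np.hypot(r[:,0]-523.7,r[:,1]+206.3);r=r[rr>40];print('rim',circ(r),np.median(r[:,2]))
E
```

```text
clock: 17.15
eef_pos: [525.8, -206.3, 120.5]
tool_rot: [3.135, -0.003, 1.113]
force: [0.5, -0.2, 0.3]
width: 30.2
clock: 17.98
eef_pos: [504.8, -249.6, 205.4]
tool_rot: [3.133, -0.003, 1.116]
force: [0.1, -0.2, -0.1]
width: 30.0
bar top 20095 [ 512.69803807 -237.00904081  280.61356489] -94.11177687767696 [-65.36761566  13.03707518] mid [ 514.57415236 -210.91111826] tilt [-3.85749107e-02 -7.92347738e-02  2.80957100e+02]
rim (array([ 523.95131595, -206.24951318,   45.31181826]), np.float64(0.7787872846593407)) 87.72560617335401
```

View pics/end.png

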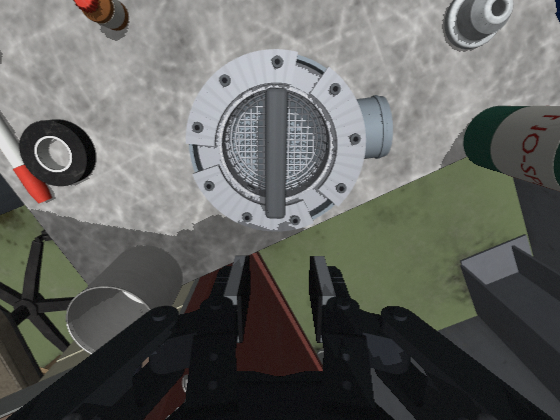

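Run:
```python
from h import *
im=ctrl.get_image('wrist');W=cloud(im).reshape(-1,3);W=W[np.isfinite(W[:,0])]
b=W[(np.hypot(W[:,0]-523.7,W[:,1]+206.3)<47)&(abs(W[:,2]-144)<6)];m=b.mean(0)
print(len(b),m,np.linalg.lstsq(np.c_[b[:,:2]-m[:2],np.ones(len(b))],b[:,2],rcond=None)[0])
s=ctrl.read_state();print(s['force'],s['qd'],s['clock'])
print(ctrl.finish_job())
```

```text
2844 [ 525.12844614 -203.73026863  144.41752606] [ 1.33216414e-02 -8.61346208e-03  1.44417526e+02]
[0.58089326 0.38423548 0.03558736] [-0.01253164  0.00975435 -0.01379812  0.00457408 -0.00597045 -0.00043498
  0.00229737] 18.0833
the job is handed in; nothing more can be done
None
```

The sieve is in the inlet pot with its lugs in the locking notches. I released it and handed the job in at 18.1 s; no verdict was given.

- **Fitting:** I gripped the sieve by its handle bar and lowered it until the lugs stood on the ledge, at TCP height 128.8 mm. I then turned it clockwise with about 11–14 N of downward pressure. It dropped about 8 mm after turning roughly 66°, which matches the notch depth.
- **Force:** The most I read between the sieve and the pot before the drop was about 16 N at the wrist, against the 30 N limit. After the drop, one short press to seat it read about 19 N.
- **Position after release:**

| Check | Measured | Expected |
|---|---|---|
| Rim height | 87.7 mm | 88 mm |
| Bar top height | 144.4 mm | 145 mm |
| Distance from pot axis | about 0.3 mm | under 6 mm |
| Tilt, from the bar's slope | about 0.9° | under 3° |

- **Gripper:** It is open, about 50 mm to the side and 85 mm higher, with no contact force.
- **Check that went wrong:** My first bar-top check after release picked up the gripper fingers instead of the bar. I repeated it with a height limit, and that reading agreed.
- **Camera disagreement:** The scene and wrist cameras differed by about 2 mm on the pot centre. I used the wrist camera for both the sieve and the pot.
- **Other things:** I moved nothing else on purpose and felt no unexpected contact. I did not re-measure the pliers, tee or bottle.

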